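# Restart the bench stirrer: dial to off, then three clicks up

## Robot

A 7-joint arm with a two-finger parallel gripper is mounted at the origin on the work surface. World frame = base frame: x ahead of the robot, y to its left, z up, the work surface at z = 0. Lengths are in m, angles in rad, forces in N, time in s.
With the tool pointing down it reaches from about 0.4 to 0.925 m from the base axis. Payload 5.6 kg.
Tool frame: the origin (TCP) lies at the very end of the fingers, on their centre line; the grasp point (between the pads) lies 19 mm behind it (manip.tcp_to_grasp is the distance from the TCP to the grasp point, in m); z points along the fingers, y is the line along which they close (so a half turn about z gives the same grasp; the last joint's range is limited). The gripper opens to 85 mm and grips with 20 to 120 N. Pads are 22 mm wide; open, the fingers measure 114 mm over their backs; the gripper's body (76 mm by 85 mm) begins 54 mm behind the grasp point. The pads swing forward as they close: fully open they stand 13 mm farther back than shut.
Start: joints at [1.158, 0.468, -0.012, 1.603, 0.006, 1.071, -0.056], TCP at [0.235, -0.606, 0.204] pointing down, gripper open.
Joint ranges: [-2.53, 2.53], [-0.31, 2.02], [-1.57, 1.55], [0.28, 2.44], [-1.29, 4.43], [0.15, 1.84], [-2.92, 2.92]. Speed limits (rad/s): [2.57, 2.57, 3.14, 3.14, 3.14, 3.14, 3.14].

## Interface

Orientations are given as a 3x3 rotation matrix whose columns are the frame's x, y, z axes.
In Python, from cell import manip gives the robot as it stands. Calls block until the motion is done:
- manip.reach(position, orientation): joint-space move of the TCP to a pose.
- manip.move_l(position, velocity=0.15, rot=None, threshold=None): straight line of the TCP; rot=None keeps the orientation; velocity is the mean speed in m/s. With threshold (N) it stops when the force on the tool has changed by that much, and returns True; else False.
- manip.movej(angles): joint-space move.
- manip.command_gripper(opening, strength=None): opening from 0.0 (shut) to 1.0 (fully open); strength is the grip in N (None keeps the last); returns when the fingers have stopped.
- manip.hold(seconds).
- manip.solve_ik(position, orientation): joint angles nearest the present ones, or None.
- manip.read_state(): the state.
- manip.grab_frame(name): name is "side" or "top"; returns a dict with "image" (420x560x3 uint8, blue, green, red), "vfov" (degrees; the focal length in pixels is half the picture's height over the tangent of half this angle, whatever the lens; pixels are square), "cx", "cy" (the principal point, pixels), "cam_to_world" (4x4, takes a point from camera to world coordinates). Camera axes: x right, y down, z forward; pixel columns grow to the right and rows downward; lengths in m; the calibration is good to about 2 mm. A picture is of the moment at which its call begins. There is no depth.
A pose or a line that the arm cannot do raises manip.PlanningError and nothing moves.
- manip.finish_job(): hands the job in; it is judged then, once.
Trained networks look in a picture, given as the dict that the camera call returned (one of the last four; its "shot" number tells which), for a name from the list of things; names that differ only in an ending like _2 or _b are one class to them, and where a whole thing is asked for, a point or a joint stands for the part that bears it (a point fixed in the world has none). Each returns a list of dicts, best first, with "conf" (0 to 1); they miss things now and then, are a little off and sometimes report something else, mostly with a low value. They report only what shows in the picture. A call takes as long as a camera call. They do not tell look-alikes from the thing itself.
- manip.look_for(picture, name): "rect" ([left, top, width, height] in pixels, round what is visible of it).
- manip.tip_of(picture, name): "pixel" ([row, column] in pixels: a listed point, or the origin of a listed thing).
The state is a dict: "time": time; "q": joint angles; "qvel": joint speeds; "joint_torque": joint torques, N m; "ee_pos": TCP position; "orientation": TCP orientation; "ft_force": force on the tool from outside, world axes, zero at the start; "moment": the same for the moment, N m; "finger_gap": opening from 0.0 (shut) to 1.0 (fully open); "gripper_force": force on a finger pad.
Only numpy, scipy, OpenCV 4.12 (cv2) and the standard library are available. Lean on these libraries where they do the work, as an engineer would, in place of code of your own. Each camera call takes 0.05 s, during which the arm holds its last target. There are 200 camera calls.

## Task

The magnetic stirrer on the bench only restarts from zero. Push the lever of its speed dial with a fingertip, without gripping it between the fingers, back to the off stop (the red mark), and then clockwise again by exactly three clicks, so that it rests in the third click after off. Leave the bottle on the stirrer, the tube rack and the amber jar standing where they are, and finish clear of everything.

Things in the scene. Friction and masses are not known exactly. Their poses are not given: they have to be found in the camera images.
- stirrer: White magnetic stirrer, 300 x 170 mm, fixed. Origin: centre of its underside, on the bench; z up, x from the control-panel end (robot side) to the plate end. Flat panel, 75 mm above the bench, from x = -150 to -2 mm. Behind it the housing is 87 mm high with an aluminium plate 132 mm across at x = +73 mm, top 100 mm above the bench.
- dial (a joint): Dial angle, rad, growing clockwise seen from above. Settings 0 (off) to 6 click at 0, 0.45, 0.90, 1.35, 1.80, 2.25, 2.70; end stops 0.05 beyond. Leaving a click takes about 0.1 N m (3 N near the lever's end); half-way to the next it springs on into it by itself, ahead of the finger, and stays. Off: lever points to the stirrer's -y, 12.7 deg towards -x. Setting 3: along its -x.
- dial_axis (a point): On the dial's vertical axis, level with the lever's top, 109 mm above the bench, at stirrer x = -75 mm, y = 0. Turns with the dial: z up, x along the lever to its tip. Black lever bar 11 mm wide, from 18 mm behind the axis to 48 mm before it, from 24 mm below this point up to it, on a black hub 28 mm across and a grey disc 48 mm across, 10 mm high.
- lever_tip (a point): Middle of the top edge of the lever's outer end, 48 mm from the axis; a white line on the lever runs out to it.
- off_mark (a point): Red dot on the panel, 58 mm from the dial's axis: the lever points at it when off. Six blue dots that grow in size follow clockwise, one for each click, settings 1 to 6; the third blue dot is setting 3.
- bottle: Closed clear bottle with a blue cap, 72 mm across and 80 mm tall, loose, standing near the middle of the stirrer's plate. Origin at the centre of its underside. Leave it.
- rack: Orange tube rack, 100 x 60 mm, 66 mm tall with its capped tubes, loose on the bench on the left (+y) of the stirrer. Origin at the centre of its underside. Leave it.
- jar: Amber jar with a white cap, 64 mm across and 85 mm tall, loose on the bench on the right (-y) of the stirrer. Origin at the centre of its underside. Leave it.
Things that resemble listed ones, but are neither listed nor needed, are in the scene too. Of the things that look like the rack, the middle-sized one is meant.

How it is judged:
By the outcome, as a careful person would: the job done as asked, in the order asked, and still so for the second after the job is handed in, with the robot touching nothing.
It also fails if it takes over 61 s, if anything falls off the work surface, if the arm or the gripper's body presses on something with over 40 N, if the wrist force passes 120 N, or if a joint passes its speed limit or range.

## Working session

There is one attempt and no reset: what is moved stays moved. The work goes in short steps, each a Python script; the robot and the scene stay as the last script left them, time stands still between calls to the robot, and variables do not carry over. Pictures are saved under pics/ and viewed, at most 10 in all, crops included, and the job is handed in when it is done.

```bash
mkdir -p pics
python3 - <<'E'
from cell import manip
import cv2,numpy as np
for n in("top","side"):
    p=manip.grab_frame(n); cv2.imwrite(f"pics/{n}0.png",p["image"])
    print(n,p["vfov"],p["cx"],p["cy"],np.round(p["cam_to_world"],4).tolist())
    for k in("stirrer","dial","bottle","rack","jar"):
        print(k,[(np.round(d["rect"]).tolist(),round(d["conf"],2)) for d in manip.look_for(p,k)][:4])
    for k in("dial_axis","lever_tip","off_mark","stirrer"):
        print(k,[(np.round(d["pixel"],1).tolist(),round(d["conf"],2)) for d in manip.tip_of(p,k)][:4])
E
```

```text
top 48.32315706125769 278.8763306467553 206.67338636031027 [[0.0236, -0.9993, 0.0285, 0.5521], [-0.9997, -0.0234, 0.0056, 0.054], [-0.0049, -0.0286, -0.9996, 0.9473], [0.0, 0.0, 0.0, 1.0]]
stirrer [([305.0, 84.0, 101.0, 164.0], 0.96), ([434.0, 148.0, 47.0, 35.0], 0.5)]
dial [([339.0, 196.0, 32.0, 22.0], 0.82), ([433.0, 147.0, 48.0, 36.0], 0.52)]
bottle [([332.0, 98.0, 47.0, 52.0], 0.71)]
rack [([165.0, 192.0, 40.0, 32.0], 0.93), ([219.0, 235.0, 44.0, 74.0], 0.92), ([337.0, 195.0, 36.0, 27.0], 0.67), ([219.0, 158.0, 45.0, 56.0], 0.57)]
jar [([434.0, 145.0, 44.0, 36.0], 0.79)]
dial_axis [([207.9, 364.6], 0.97)]
lever_tip [([213.4, 335.0], 0.79), ([172.2, 348.5], 0.49), ([187.1, 244.1], 0.47)]
off_mark [([210.4, 391.2], 0.72), ([207.6, 365.1], 0.51)]
stirrer [([168.1, 350.3], 0.89)]
side 43.83574912433099 289.7928015568491 201.86908448946903 [[-0.9403, -0.1815, 0.2878, 0.2343], [-0.3401, 0.4812, -0.8079, 1.074], [0.0082, -0.8576, -0.5143, 0.7258], [0.0, 0.0, 0.0, 1.0]]
stirrer [([224.0, 152.0, 126.0, 63.0], 0.63)]
dial [([307.0, 163.0, 21.0, 22.0], 0.59)]
bottle [([246.0, 130.0, 28.0, 37.0], 0.61)]
rack [([261.0, 249.0, 19.0, 40.0], 0.95), ([245.0, 210.0, 52.0, 45.0], 0.9), ([307.0, 214.0, 68.0, 56.0], 0.65)]
jar [([298.0, 137.0, 18.0, 23.0], 0.78)]
dial_axis [([168.1, 321.2], 0.72)]
lever_tip [([170.7, 314.0], 0.49)]
off_mark [([168.5, 324.0], 0.87)]
stirrer [([199.0, 284.6], 0.79)]
```

Run:
```python
import cv2,numpy as np
a=cv2.imread("pics/top0.png");b=cv2.imread("pics/side0.png")
c=cv2.resize(a[150:270,290:450],(800,600),interpolation=cv2.INTER_CUBIC)
cv2.imwrite("pics/c0.png",c)
```

```text
(no output)
```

View pics/top0.png

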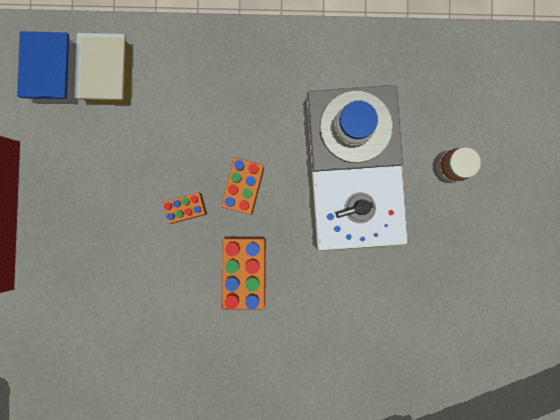

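View pics/c0.png

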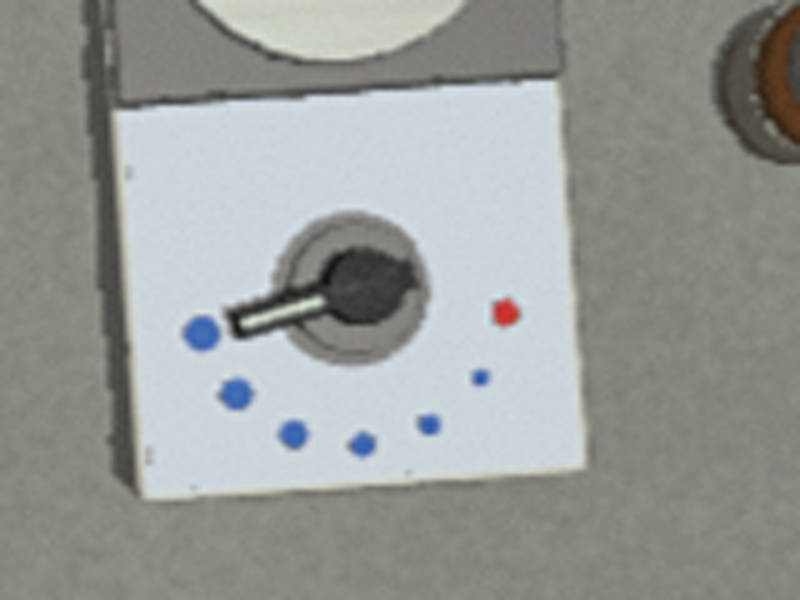

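View pics/side0.png

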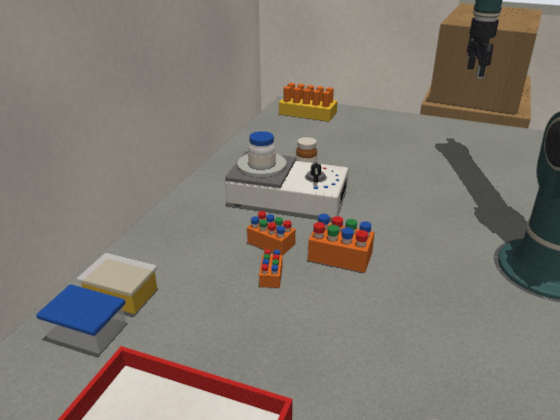

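The top view shows a single stirrer.

- **Dial candidates:** the dial is at (row 208, col 361). The jar cap at (163, 460) gave false "stirrer" and "dial" hits. A rack-class hit on the dial is also false.
- **Crop check:** the lever, with its white line, points at the largest blue dot (216, 331), so the dial is at setting 6. The red off dot is at (212, 391), and the third blue dot is at about (235, 376).
- **Racks:** there are three orange ones, at (186, 243), which is the middle-sized one, (207, 184) and (273, 243). All are well clear of the dial.

Next I fit the stirrer pose from the seven dots.

```bash
cat > h.py <<'E'
from cell import manip
import cv2,numpy as np,json,os
from scipy.optimize import least_squares
TH=np.arange(7)*.45
def ray(p,rc,z):
    f=p["image"].shape[0]/2/np.tan(np.radians(p["vfov"]/2)); T=np.array(p["cam_to_world"])
    d=T[:3,:3]@[(rc[1]-p["cx"])/f,(rc[0]-p["cy"])/f,1]
    return (T[:3,3]+d*(z-T[2,3])/d[2])[:2]
def lev(th): return -np.pi/2-np.radians(12.7)-th     # lever direction in the stirrer frame
if os.path.exists("pose.json"): AX,AY,YAW=json.load(open("pose.json"))
def dial_angle(p):
    """dial angle from the network's lever tip"""
    out=[]
    for d in manip.tip_of(p,"lever_tip"):
        v=ray(p,d["pixel"],.109)-[AX,AY]; r=np.hypot(*v)
        a=(-np.pi/2-np.radians(12.7)-(np.arctan2(v[1],v[0])-YAW)+1)%(2*np.pi)-1
        out.append((round(a,3),round(r,3),round(d["conf"],2)))
    return out
def pose(th,off,r=.038,z=.094,flip=1):
    """TCP pose beside the lever at dial angle th; off>0: on the clockwise side"""
    a=YAW+lev(th); u=np.array([np.cos(a),np.sin(a),0]); cw=np.array([u[1],-u[0],0])
    x=flip*cw; zt=np.array([0,0,-1.]); 
    return np.array([AX,AY,z])+u*[1,1,0]*r+cw*off, np.column_stack([x,np.cross(zt,x),zt])
E
python3 - <<'E'
from h import *
p=manip.grab_frame("top"); hsv=cv2.cvtColor(p["image"],cv2.COLOR_BGR2HSV)
m=((hsv[...,1]>100)*255).astype(np.uint8); m[:200]=0;m[245:]=0;m[:,:318]=0;m[:,402:]=0
n,l,s,c=cv2.connectedComponentsWithStats(m)
w=hsv[...,1]*(m>0)
pts=[]
for i in range(1,n):
    if s[i,4]>=3: pts.append(c[i][::-1]); 
    print(s[i,4],np.round(c[i][::-1],1))
P=np.array([ray(p,q,.075) for q in pts])
def model(v): a=v[2]+lev(TH); return np.c_[v[0]+.058*np.cos(a),v[1]+.058*np.sin(a)]
c0=P.mean(0)
res=lambda v:np.min(np.linalg.norm(P[:,None]-model(v)[None],axis=2),axis=1)
x0=ray(p,[207.9,364.6],.109)
r=least_squares(res,[*x0,0.0]); print(r.x,np.round(r.fun*1e3,2),"net axis",x0)
json.dump(r.x.tolist(),open("pose.json","w"))
import h; h.AX,h.AY,h.YAW=r.x
print(dial_angle(p))
s_=manip.read_state(); print(s_["time"],np.round(s_["orientation"],2).tolist())
for fl in(1,-1):
  for th in(2.7,1.35,0):
    for off in(.025,-.025):
      q=manip.solve_ik(*pose(th,off,flip=fl)); print(fl,th,off,None if q is None else np.round(q,2))
E
```

```text
19 [212.2 390.8]
32 [216.3 330. ]
7 [225.  385.7]
27 [228.5 336.9]
12 [234.5 375.5]
20 [236.2 348.2]
15 [238.5 362.1]
[ 0.57916738 -0.09199794  0.09308261] [0.25 0.09 0.15 0.19 0.05 0.32 0.04] net axis [ 0.57744357 -0.09479885]
[(np.float64(2.646), np.float64(0.05), 0.94)]
1.1 [[0.93, 0.36, -0.0], [0.36, -0.93, -0.0], [-0.0, 0.0, -1.0]]
1 2.7 0.025 [ 0.27  0.53 -0.32  1.81  0.22  0.83 -1.42]
1 2.7 -0.025 [ 0.32  0.47 -0.33  1.93  0.21  0.78 -1.38]
1 1.35 0.025 [ 0.52  0.51 -0.57  1.92  0.37  0.81 -0.16]
1 1.35 -0.025 [ 0.58  0.52 -0.54  1.89  0.36  0.82 -0.06]
1 0 0.025 [ 0.67  0.56 -0.65  1.87  0.44  0.86  1.24]
1 0 -0.025 [ 0.64  0.64 -0.65  1.75  0.47  0.92  1.23]
-1 2.7 0.025 [ 0.56  0.63 -0.72  1.79  0.52  0.91  1.49]
-1 2.7 -0.025 [ 0.63  0.57 -0.75  1.91  0.51  0.86  1.51]
-1 1.35 0.025 [-0.84  0.9   1.34  2.   -1.    1.13 -2.09]
-1 1.35 -0.025 [ 0.07  0.45  0.11  1.93 -0.07  0.77 -2.83]
-1 0 0.025 [ 0.3   0.47 -0.17  1.89  0.11  0.78 -1.62]
-1 0 -0.025 [ 0.27  0.54 -0.14  1.77  0.1   0.83 -1.62]
```

Run:
```python
from h import *
st=lambda t:print(t,round(manip.read_state()["time"],2),np.round(manip.read_state()["ft_force"],1),np.round(manip.read_state()["ee_pos"],4))
manip.command_gripper(0.0)
e=manip.read_state()["ee_pos"]; manip.move_l([e[0],e[1],.28],velocity=.25)
P,R=pose(2.7,.032,z=.25); manip.reach(P,R); st("above")
P,R=pose(2.7,.032,z=.13); manip.move_l(P,velocity=.25,rot=R)
print("hit",manip.move_l(pose(2.7,.032)[0],velocity=.08,threshold=8)); st("down")
P,R=pose(2.7,.0175); print(manip.move_l(P,velocity=.05,rot=R,threshold=20)); st("touch")
for th in np.linspace(2.7,.1,9)[1:]:
    P,R=pose(th,.0165); h=manip.move_l(P,velocity=.06,rot=R,threshold=25); st(round(th,2))
    if h: print("HIT");break
p=manip.grab_frame("top"); cv2.imwrite("pics/s1.png",cv2.resize(p["image"][150:270,290:450],(640,480)))
print(dial_angle(p))
```

```text
above 4.7 [-0.  -0.3 -0.5] [ 0.5979 -0.0474  0.2499]
hit False
down 5.93 [0.3 1.3 0.1] [ 0.5978 -0.0458  0.0937]
False
touch 6.38 [ 0.1 -0.7  0.8] [ 0.584  -0.0508  0.0944]
2.38 6.85 [-0.2  0.3  0.8] [ 0.5701 -0.0518  0.0941]
2.05 7.33 [-0.   0.4  0.1] [ 0.5579 -0.0568  0.0941]
1.72 7.8 [0.5 0.8 0.4] [ 0.5477 -0.0654  0.0941]
1.4 8.28 [0.7 0.4 0.3] [ 0.5408 -0.0768  0.0941]
1.08 8.75 [ 0.3 -0.5  0.8] [ 0.5379 -0.0898  0.094 ]
0.75 9.22 [ 0.5  0.1 -0. ] [ 0.5394 -0.103   0.094 ]
0.43 9.7 [ 0.   0.7 -1. ] [ 0.545  -0.1151  0.094 ]
0.1 10.18 [-0.1  0.  -0.9] [ 0.5543 -0.1247  0.094 ]
[(np.float64(2.674), np.float64(0.05), 0.83)]
```

View pics/s1.png

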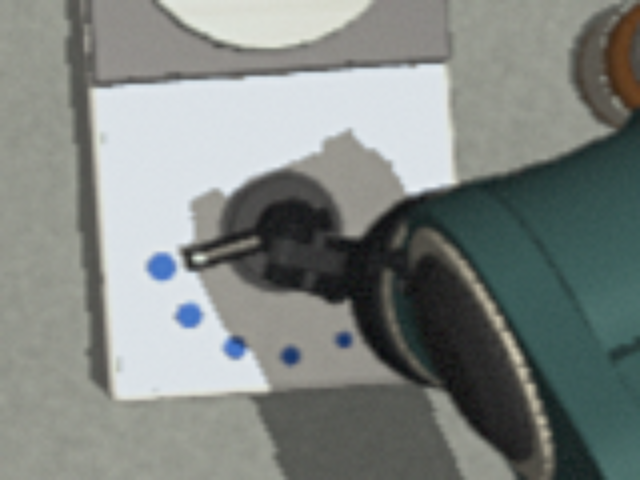

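The lever is still at setting 6 (tip about (258, 190) in the crop). The finger went past it without any force, so I check the gripper gap and the side view.

Run:
```python
from h import *
s=manip.read_state(); print(s["finger_gap"],s["ee_pos"],np.round(s["orientation"],2).tolist(),s["gripper_force"])
p=manip.grab_frame("side"); cv2.imwrite("pics/s2.png",cv2.resize(p["image"][90:225,230:390],(800,600*135//120*8//9),interpolation=cv2.INTER_CUBIC))
f=210/np.tan(np.radians(p["vfov"]/2));T=np.linalg.inv(np.array(p["cam_to_world"]))
for n,X in(("tcp",s["ee_pos"]),("axis",[AX,AY,.109])):
    c=T[:3,:3]@X+T[:3,3]; u=[c[1]/c[2]*f+p["cy"],c[0]/c[2]*f+p["cx"]]; print(n,np.round(u,1),"crop",(u[0]-90)*5,(u[1]-230)*5)
print(manip.tip_of(p,"dial_axis")[:1])
```

```text
-0.00025633439688849065 [ 0.55422921 -0.12477541  0.09408793] [[-0.97, 0.23, -0.0], [0.23, 0.97, -0.0], [0.0, -0.0, -1.0]] 0.0
tcp [166.8 328.1] crop 383.90171663466646 490.6507290302676
axis [165.5 315.6] crop 377.45671471259254 428.22421848893356
[{'pixel': [168.9, 318.0], 'conf': 0.68}]
```

View pics/s2.png

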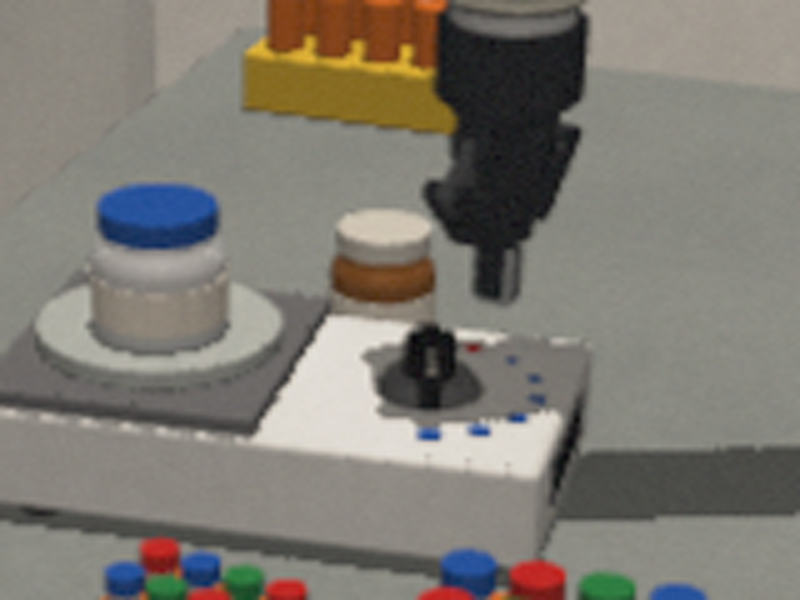

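The fingertip ends at crop row 300, where I expected about 341. The lever top matches its projection, so the tip seems about 25 mm higher than the reported TCP. I measure it by touching the bare panel here.

Run:
```python
from h import *
P,R=pose(.1,.0165,r=.045); manip.move_l(P,velocity=.05)
P[2]=.045
print(manip.move_l(P,velocity=.03,threshold=4)); s=manip.read_state(); print(s["time"],s["ee_pos"],s["ft_force"])
p=manip.grab_frame("top"); c=p["image"][170:260,310:430]
T=np.linalg.inv(np.array(p["cam_to_world"])); f=210/np.tan(np.radians(p["vfov"]/2))
q=T[:3,:3]@s["ee_pos"]+T[:3,3]; print("tcp px",q[1]/q[2]*f+p["cy"],q[0]/q[2]*f+p["cx"])
cv2.imwrite("pics/s3.png",cv2.resize(c,(800,600),interpolation=cv2.INTER_CUBIC))
```

```text
True
12.075 [ 0.55283127 -0.13208423  0.04755957] [-0.60663794  0.30552491  5.13735832]
tcp px 222.00541875817933 378.1046315160315
```

View pics/s3.png

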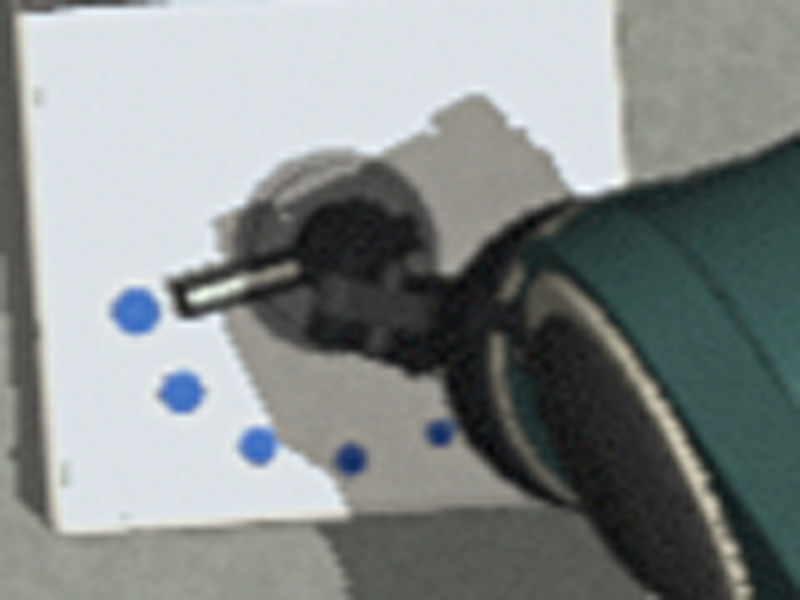

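Contact came at TCP z = 0.0476 while the panel is at 0.075, which agrees with the side view. The real tip sits 27.5 mm above the reported TCP. I redo the sweep with that correction.

```bash
sed -i 's/z=.094/z=.0665/' h.py
python3 - <<'E'
from h import *
def st(t): s=manip.read_state(); print(t,round(s["time"],2),np.round(s["ft_force"],1),np.round(s["ee_pos"],4),round(s["moment"][2],2))
e=manip.read_state()["ee_pos"]; manip.move_l([e[0],e[1],.13],velocity=.2)
P,R=pose(1.35,.032,z=.13); manip.move_l(P,velocity=.2,rot=R)
P,R=pose(2.7,.034,z=.13); manip.move_l(P,velocity=.2,rot=R)
print("hit",manip.move_l(pose(2.7,.034)[0],velocity=.1,threshold=8)); st("down")
P,R=pose(2.7,.008); print(manip.move_l(P,velocity=.03,rot=R,threshold=2.5)); st("touch")
s=manip.read_state()["ee_pos"]; print("contact off",np.dot(s-pose(2.7,0)[0],pose(2.7,1)[0]-pose(2.7,0)[0]))
p=manip.grab_frame("side"); cv2.imwrite("pics/s4.png",cv2.resize(p["image"][100:220,250:410],(800,600),interpolation=cv2.INTER_CUBIC))
print(dial_angle(manip.grab_frame("top")))
E
```

```text
hit False
down 16.38 [ 1.   0.3 -0.9] [ 0.6003 -0.0452  0.0668] 0.04
True
touch 16.99 [1.  0.4 1.3] [ 0.5829 -0.0507  0.0665] -0.03
contact off 0.016287436856793642
[]
```

View pics/s4.png

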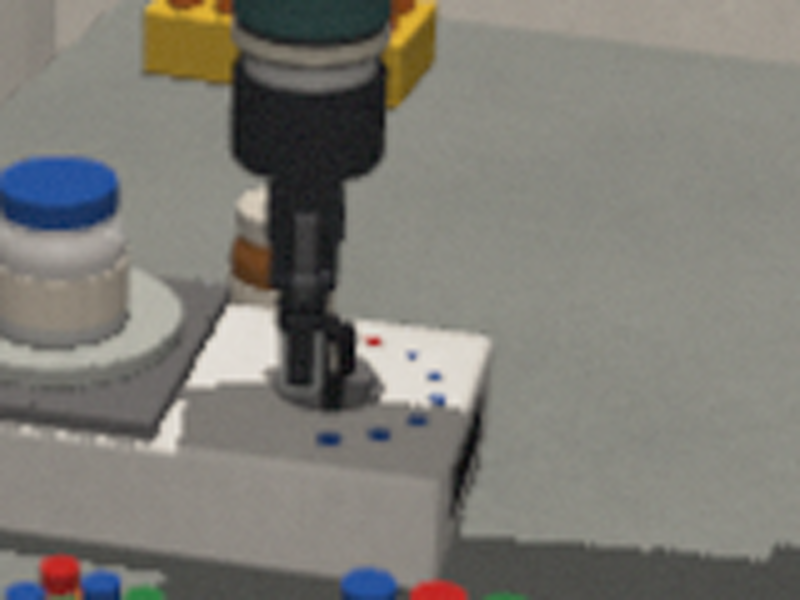

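The finger now stands beside the lever on its plate side. Contact came at an offset of 16.3 mm against 16.5 expected. Now I sweep to off.

Run:
```python
from h import *
def st(t): s=manip.read_state(); print(t,round(s["time"],2),np.round(s["ft_force"],1),np.round(s["ee_pos"],4),round(s["moment"][2],2))
for th in np.linspace(2.7,.06,10)[1:]:
    P,R=pose(th,.0165); h=manip.move_l(P,velocity=.06,rot=R,threshold=25); st(round(th,2))
    if h: print("HIT");break
P,R=pose(.06,.035); manip.move_l(P,velocity=.15)          # back off, up, and aside
manip.move_l([*P[:2],.14],velocity=.2)
for fx in(.15,):
    manip.move_l([P[0]-.1,P[1]-.05,.16],velocity=.25)
p=manip.grab_frame("top"); print(dial_angle(p)); st("")
cv2.imwrite("pics/s5.png",cv2.resize(p["image"][170:260,310:430],(800,600),interpolation=cv2.INTER_CUBIC))
```

```text
2.41 17.58 [-0.2  0.2  0. ] [ 0.5706 -0.0517  0.0662] -0.03
2.11 18.02 [-0.2  0.2 -0.5] [ 0.5595 -0.0557  0.0664] 0.02
1.82 18.47 [-1.1  0.9  0.4] [ 0.55   -0.0628  0.0664] -0.03
1.53 18.91 [-0.4  0.2 -0.3] [ 0.5428 -0.0724  0.0664] 0.01
1.23 19.35 [ 1.2 -0.6  0.5] [ 0.5386 -0.0838  0.0665] 0.01
0.94 19.79 [0.2 0.1 0.6] [ 0.538  -0.0957  0.0665] -0.02
0.65 20.23 [0.4 0.7 0.3] [ 0.5408 -0.1073  0.0665] 0.04
0.35 20.68 [-0.5  0.7 -0.6] [ 0.5468 -0.1176  0.0665] -0.02
0.06 21.12 [ 1.   0.5 -0. ] [ 0.5557 -0.1259  0.0665] 0.01
[(np.float64(0.017), np.float64(0.048), 0.9)]
 22.62 [ 0.7  0.3 -0.1] [ 0.4384 -0.1721  0.1597] 0.0
```

View pics/s5.png

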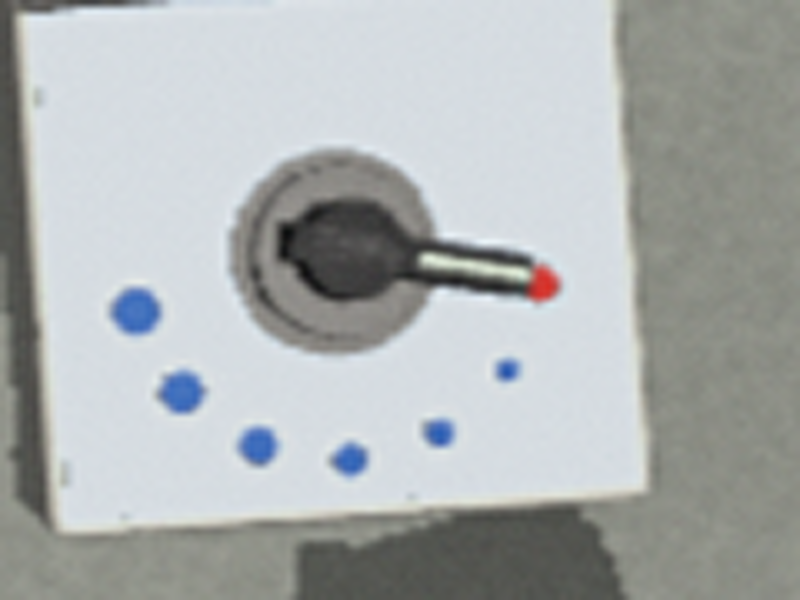

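The lever points at the red dot (crop row 283, col 543), and the network reads 0.017 rad, so the dial is off. Now I push clockwise from the other side, to nominal 1.22 rad (half-way point 1.125).

Run:
```python
from h import *
def st(t): s=manip.read_state(); print(t,round(s["time"],2),np.round(s["ft_force"],1),np.round(s["ee_pos"],4),round(s["moment"][2],2))
P,R=pose(0,-.034,z=.14); manip.move_l(P,velocity=.2,rot=R)
print("hit",manip.move_l(pose(0,-.034)[0],velocity=.1,threshold=8)); st("down")
for th in np.linspace(0,1.22,6):
    P,R=pose(th,-.0165); h=manip.move_l(P,velocity=.05,rot=R,threshold=25); st(round(th,2))
    if h: print("HIT");break
P,R=pose(th,-.035); manip.move_l(P,velocity=.15)
manip.move_l([*P[:2],.15],velocity=.2)
P,R=pose(0,-.02,z=.2); manip.move_l([.42,-.2,.2],velocity=.25)
p=manip.grab_frame("top"); print(dial_angle(p)); st("")
cv2.imwrite("pics/s6.png",cv2.resize(p["image"][80:260,300:500],(660,594),interpolation=cv2.INTER_CUBIC))
for k in("bottle","rack","jar"): print(k,[np.round(d["rect"]).tolist() for d in manip.look_for(p,k)][:4])
```

```text
hit False
down 24.53 [-0.4  0.9 -0.2] [ 0.6085 -0.1338  0.0669] 0.04
0.0 25.03 [ 1.3 -0.9  0.5] [ 0.5906 -0.1319  0.0669] -0.01
0.24 25.43 [ 0.4 -0.5 -1.2] [ 0.5804 -0.1335  0.0666] 0.02
0.49 25.82 [ 1.3 -0.7  1.4] [ 0.5709 -0.1327  0.0666] -0.06
0.73 26.21 [-0.5 -0.  -0.2] [ 0.561  -0.1291  0.0664] 0.02
0.98 26.6 [ 0.7 -0.7 -0.4] [ 0.5528 -0.1239  0.0664] 0.01
1.22 26.99 [ 0.5  0.5 -0.8] [ 0.5458 -0.1162  0.0664] 0.01
[(np.float64(1.34), np.float64(0.046), 0.85), (np.float64(0.008), np.float64(0.053), 0.25)]
 28.7 [-0.1  0.2  0.1] [ 0.4208 -0.199   0.1995] -0.03
bottle [[332.0, 100.0, 45.0, 48.0]]
rack [[164.0, 193.0, 43.0, 32.0], [216.0, 160.0, 48.0, 55.0], [220.0, 236.0, 44.0, 75.0], [434.0, 145.0, 47.0, 36.0]]
jar [[433.0, 148.0, 48.0, 33.0], [345.0, 195.0, 30.0, 41.0]]
```

View pics/s6.png

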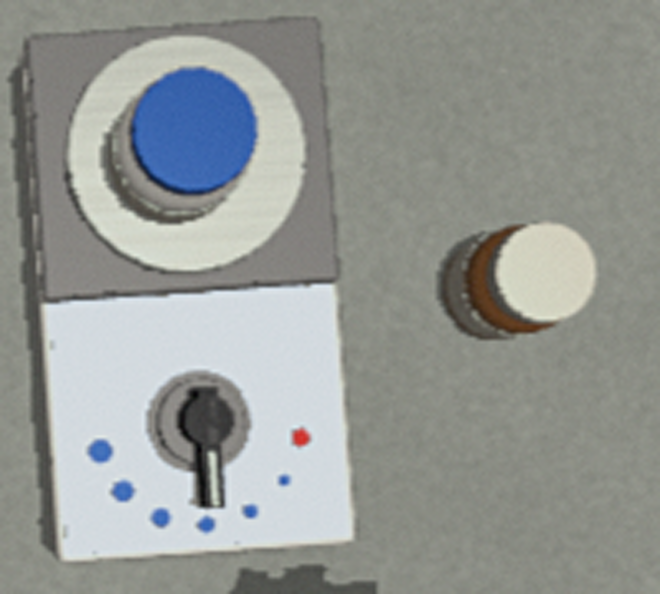

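The lever points at the third blue dot (crop row 524, col 206), and the network reads 1.34 rad. The bottle, racks and jar haven't moved, and the arm is clear.

```bash
python3 -c "
from cell import manip
manip.hold(0.3); print(manip.finish_job())"
```

```text
the job is handed in; nothing more can be done
None
```

The job is handed in: I pushed the dial to off and then three clicks clockwise to setting 3 (read as 1.34 rad, nominal 1.35), with the bottle, rack and jar unmoved and the arm clear, at about 29 s of the 61 s limit.

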